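# Clamp a watch-case blank in the holding fixture

## Task

Lay the round watch-case blank from the tray flat in the round nest of the holding fixture and let go of it, then put the knurled clamp collar over it and turn the collar until its hidden keyways drop over the fixture's pins. Push the collar fully home against the ejector spring and finish like that, still holding it pushed down (it springs up if you let go), so that I can tighten the lock screw. Leave the other blanks lying on the tray.

Things in the scene. Friction and masses are not known exactly. Their poses are not given: they have to be found in the camera images.
- fixture: Steel holding fixture bolted to the bench. Origin: on its upright axis at bench level; its x points to the lock screw (head out to 75 mm from the axis, 33 mm high). Foot plate 136 x 116 x 12 mm; round base 92 mm in diameter with a rim (inside diameter 66 mm) up to height 38 mm. From it rises a round spigot, 50 mm in diameter, top at height 57.5 mm, outer top edge chamfered 3 mm.
- nest (a point): The nest, the round recess in the spigot's top: point on its axis at the unloaded floor, 54 mm above the bench and 3.5 mm below the spigot's top. Diameter 36.5 mm with a 2 mm chamfer at the mouth. Its floor is the ejector, a pad on a spring: 3 N to start it moving, 9 N to push it 4 mm down, 6 mm at most.
- pins (a point): On the axis, level with the tops of the pins, 47 mm above the bench. Four oiled pins, 6 mm thick, stick 3 mm out of the spigot 90 degrees apart. Their angle about the axis differs from run to run and no pose tells it, but they stay put within a run. With its keyways off the pins the collar rests on them, underside at this height; with them in line (within about 4 degrees) it drops past.
- shoulder (a point): On the axis, level with the flat shoulder inside the base's rim, 32 mm above the bench. The collar is fully home when its underside sits on it. On the way down the collar's lip meets the blank when the underside is still 4 mm above the shoulder; at home the spring pushes the collar up with 9 N.
- collar: Knurled aluminium clamp collar, a ring standing on the bench, about 110 g, outside diameter 62 mm, height 34 mm. Origin: centre of its underside, z up. The bore is 52 mm in diameter and 27 mm deep from below; above it a lip, 7 mm thick with a 28 mm opening, will press on the blank. Four keyways, 10 mm wide, 90 degrees apart, run up inside the bore to the lip: hidden, found by turning.
- blank_round: The round blank: a plain steel disc 35 mm in diameter, 9 mm thick, about 70 g, lying flat on the tray. Origin: centre of its underside, z up.
- tray: Low white tray fixed to the bench, 156 x 356 mm, floor 3 mm above the bench, rim 5.5 mm high. Origin: centre of its underside; its y runs along the row of four steel blanks, which lie 82 mm apart in any order.
- blank_square: Square steel blank 33 x 33 x 9 mm lying on the tray, to be left alone. Origin: centre of its underside.
- blank_oblong: Oblong steel blank 24 x 41 x 9 mm lying on the tray, to be left alone. Origin: centre of its underside.
- blank_barrel: Barrel-shaped steel blank 33 x 42 x 9 mm lying on the tray, to be left alone. Origin: centre of its underside.
Not all that is in view belongs to the job. Of the things like the collar, leave any that is blue or yellow; of the rest the smaller one is meant.

How it is judged:
By the outcome, as a careful person would: the job done as asked, in the order asked, and still so for the second after the job is handed in, while the arm keeps its last pose, push and grip.
It also fails if it takes over 67 s, if anything falls off the work surface, if the arm or the gripper's body presses on something with over 40 N, if the wrist force passes 120 N, or if a joint passes its speed limit or range.

## Robot

A 6-joint arm with a two-finger parallel gripper is mounted at the origin on the work surface. World frame = base frame: x ahead of the robot, y to its left, z up, the work surface at z = 0. Lengths are in m, angles in rad, forces in N, time in s.
With the tool pointing down it reaches from about 0.3 to 0.875 m from the base axis. Payload 4.2 kg.
Tool frame: the origin (TCP) lies midway between the tips of the shut fingers; the grasp point (between the pads) lies 19 mm behind it; x points along the fingers, y is the direction in which the jaws open and shut, and the axes are right-handed (so a half turn about x gives the same grasp; the last joint's range is limited). The gripper opens to 85 mm and grips with 20 to 120 N. Pads are 22 mm wide; open, the fingers measure 114 mm over their backs; the gripper's body (76 mm by 85 mm) begins 54 mm behind the grasp point. The pads swing forward as they close: fully open they stand 13 mm farther back than shut.
Start: joints at [1.283, 0.32, 1.565, -0, 1.257, -0.02], TCP at [0.152, 0.555, 0.231] pointing down, gripper open.
Joint ranges: [-3.11, 3.11], [-0.84, 2.01], [0.21, 2.61], [-1.34, 4.49], [0.05, 2.63], [-2.56, 2.56]. Speed limits (rad/s): [2.57, 2.57, 3.14, 3.14, 3.14, 3.14].

## Interface

Orientations are given as a unit quaternion [w, x, y, z].
In Python, from plant import readout, capture, ticket, outline_of, pinpoint gives the robot as it stands.
- The arm moves only by the tool move_arm, never from a script. Its argument "commands" is a list of rows, each a list of 7 numbers: the turn, a rotation vector about the tool's x, y, z in degrees, then the shift along the tool's x, y, z in mm, then the closure, from -1 (fully open) to 1 (shut). In form: [[ax, ay, az, tx, ty, tz, claw], ...]. A call has 1 to 5 rows; each row is the pose to reach, as a shift and turn from the pose commanded when the call began, along the tool's axes at that moment; what a row does not reach only later rows make up. A row lasts 1/10 s, in which the tool goes at most 50 mm and 8.59 degrees, less where a joint would pass 70% of its speed; a pose out of reach is approached as far as the arm can. A call with a gripper value outside its range is refused whole. The fingers move at their own pace and stop on an object; "grip_force" is the grip in N (left out, the last holds). Time passes only in rows, so rows that repeat a pose let the fingers close. It gives the time, the measured TCP pose, the force and the opening at its end, in the units of the state.
- readout.get_obs(): the state, without advancing time (a new reading comes with each control period).
- capture(name): name is "scene" or "top" or "wrist"; returns a dict with "frame" (480x640x3 uint8, red, green, blue), "depth" (480x640 float32, m along the optical axis (not along the pixel's ray), 0 where there is no reading), "fx", "fy", "cx", "cy" (pixels), "k1" (the pictures are not rectified: a ray, as slopes to the right and down, at radius r is drawn at 1 + k1 r^2 times it, then the intrinsics apply), "rvec" (rotation vector, rad) and "tvec" (3), from world to camera coordinates, as OpenCV has them. Camera axes: x right, y down, z forward; pixel columns grow to the right and rows downward; lengths in m; the calibration is good to about 2 mm. A picture is of the moment at which its call begins.
- ticket.finish_job(): hands the job in, once; it reports no verdict.
Trained networks look in a picture, given as the dict that the camera call returned (one of the last four; its "shot" number tells which), for a name from the list of things; names that differ only in an ending like _2 or _b are one class to them, and where a whole thing is asked for, a point or a joint stands for the part that bears it (a point fixed in the world has none). Each returns a list of dicts, best first, with "conf" (0 to 1); they miss things now and then, are a little off and sometimes report something else, mostly with a low value. They report only what shows in the picture. A call takes as long as a camera call. They do not tell look-alikes from the thing itself.
- outline_of(picture, name): "mask" (480x640 bool, what is visible of it) and "bbox" ([centre column, centre row, width, height] in pixels, round what is visible of it).
- pinpoint(picture, name): "location" ([column, row] in pixels: a listed point, or the origin of a listed thing).
The state is a dict: "clock": time; "q": joint angles; "joint_velocities": joint speeds; "effort": joint torques, N m; "eef_pos": TCP position; "tcp_rot": TCP orientation; "ft_force": force on the tool from outside, world axes, zero at the start; "wrist_torque": the same for the moment, N m; "finger_gap": finger opening in m.
Only numpy, scipy, OpenCV 4.12 (cv2) and the standard library are available. Lean on these libraries where they do the work, as an engineer would, in place of code of your own. Each camera call takes 0.05 s, during which the arm holds its last target. There are 200 camera calls.

## Working session

There is one attempt and no reset: what is moved stays moved. The work goes in short steps, Python scripts to look and compute and a tool call to move; the robot and the scene stay as the last step left them, time stands still between calls to the robot, and variables do not carry over. Pictures are saved under pics/ and viewed, on a budget of 10 in all, crops included, one or two more only if the job needs it, and the job is handed in when it is done.

Besides the shell and the picture viewer there is one more tool, called after "Emit:" as name(argument=value, ...), one argument or row to a line, values as JSON. move_arm: Moves the arm, as the interface text tells. Its arguments: {"type":"object","properties":{"commands":{"type":"array"},"grip_force":{"type":"number"}},"required":["commands"]}

```bash
mkdir -p pics; cat > h.py <<'E'
import numpy as np, cv2
from plant import readout, capture, ticket, outline_of, pinpoint
from scipy.spatial.transform import Rotation as R
def ray(p,uv):
    y=np.array([(uv[0]-p['cx'])/p['fx'],(uv[1]-p['cy'])/p['fy']]); x=y.copy()
    for _ in range(20): x=y/(1+p['k1']*(x@x))
    return np.r_[x,1]
def pose(p):
    M=cv2.Rodrigues(np.array(p['rvec'],float))[0]; return M,np.array(p['tvec'],float).ravel()
def at_z(p,uv,z):
    M,t=pose(p); d=M.T@ray(p,uv); o=-M.T@t
    return o+d*(z-o[2])/d[2]
def at_depth(p,uv):
    M,t=pose(p); u,v=int(round(uv[0])),int(round(uv[1]))
    a=p['depth'][v-2:v+3,u-2:u+3]; a=a[a>0]
    if not len(a): return None
    return M.T@(ray(p,uv)*np.median(a)-t)
def cloud(p,mask):
    M,t=pose(p); v,u=np.nonzero(mask&(p['depth']>0))
    k=np.stack([(u-p['cx'])/p['fx'],(v-p['cy'])/p['fy']],1); x=k.copy()
    for _ in range(20): x=k/(1+p['k1']*(x**2).sum(1,keepdims=True))
    P=np.c_[x,np.ones(len(x))]*p['depth'][v,u][:,None]
    return (P-t)@M
def save(p,n,crop=None,s=1):
    f=cv2.cvtColor(p['frame'],cv2.COLOR_RGB2BGR)
    if crop: a,b,c,d=crop; f=f[b:d,a:c]
    if s!=1: f=cv2.resize(f,None,fx=s,fy=s,interpolation=cv2.INTER_CUBIC)
    cv2.imwrite('pics/'+n,f)
E
python3 - <<'E'
from h import *
np.set_printoptions(precision=4,suppress=True)
print(readout.get_obs())
for c in ['top','scene']:
    p=capture(c); save(p,c+'1.png'); print(c,p['shot'],-pose(p)[0].T@pose(p)[1])
    for n,z in [('fixture',0),('nest',.054),('collar',0),('blank_round',.003),('tray',0),('blank_square',.003),('blank_oblong',.003),('blank_barrel',.003)]:
        for d in pinpoint(p,n)[:4]: print(n,round(d['conf'],2),np.round(d['location'],1),at_z(p,d['location'],z), at_depth(p,d['location']))
E
```

```text
{'clock': 0.0, 'q': array([ 1.283 ,  0.3203,  1.5657, -0.    ,  1.2574, -0.02  ]), 'joint_velocities': array([-0.0013,  0.0007,  0.0006,  0.002 , -0.0014, -0.0005]), 'effort': array([  0.0007, -41.5528, -23.4148,  -0.0001,   0.0085,  -0.    ]), 'eef_pos': array([0.152 , 0.554 , 0.2305]), 'tcp_rot': array([ 0.7007,  0.0938,  0.7009, -0.095 ]), 'ft_force': array([-1.0703,  0.1824, -0.6614]), 'wrist_torque': array([ 0.0073, -0.0471,  0.0264]), 'finger_gap': 0.0856019252357909}
top 1 [ 0.4621 -0.0726  0.9753]
fixture 0.92 [146.6 312.4] [0.4978 0.2574 0.    ] [0.4958 0.239  0.0544]
nest 0.63 [138.1 311.1] [0.4975 0.2547 0.054 ] [0.4976 0.2549 0.0534]
nest 0.39 [309.2 333.4] [ 0.4691 -0.0469  0.054 ] [ 0.4694 -0.0458  0.0118]
collar 0.98 [288.6 246.5] [ 0.6283 -0.0025  0.    ] [ 0.6285 -0.0024 -0.0011]
collar 0.86 [237.  297.7] [0.5305 0.0892 0.    ] [0.5304 0.0888 0.0019]
collar 0.78 [346.9 226.2] [ 0.6695 -0.11    0.    ] [ 0.6695 -0.11   -0.0001]
collar 0.67 [324.4 162.5] [ 0.7931 -0.065   0.    ] [ 0.7933 -0.065  -0.0007]
blank_round 0.75 [359.4 307.4] [ 0.5187 -0.1354  0.003 ] [ 0.518
[... 610 characters left out ...]
lar 0.74 [395.6 274.2] [0.5279 0.0868 0.    ] [0.5279 0.0868 0.    ]
collar 0.62 [260.7 301.8] [ 0.7909 -0.0637  0.    ] [ 0.8083 -0.0364  0.0504]
collar 0.6 [335.7 276.7] [0.6286 0.0001 0.    ] [0.646  0.0174 0.0355]
blank_round 0.62 [332.6 213.8] [ 0.5092 -0.1337  0.003 ] [ 0.5151 -0.1277  0.0129]
tray 0.87 [326.4 201.3] [ 0.4907 -0.1744  0.    ] [ 0.4927 -0.1723  0.0033]
blank_square 0.42 [337.3 276.8] [0.6277 0.0041 0.003 ] [0.6434 0.0196 0.0349]
blank_oblong 0.64 [295.6 172.4] [ 0.4816 -0.2963  0.003 ] [ 0.4869 -0.2898  0.0116]
blank_barrel 0.65 [470.3 302.6] [0.4677 0.2503 0.003 ] [0.4996 0.2638 0.0534]
blank_barrel 0.48 [367.9 227.9] [ 0.4794 -0.0458  0.003 ] [ 0.4843 -0.0417  0.0108]
```

```bash
python3 - <<'E'
from h import *
p=capture('top'); a=p['frame'][130:360,100:480]
f=cv2.resize(cv2.cvtColor(a,cv2.COLOR_RGB2BGR),None,fx=2.1,fy=2.1,interpolation=cv2.INTER_CUBIC); cv2.imwrite('pics/top2.png',f)
np.set_printoptions(precision=4,suppress=True)
for n in ['collar','fixture','blank_round']:
  for d in outline_of(p,n)[:4]:
    P=cloud(p,d['mask']); zt=np.percentile(P[:,2],95)
    Q=P[abs(P[:,2]-zt)<.003]
    c,r=cv2.minEnclosingCircle(np.float32(Q[:,:2]*1000))
    print(n,round(d['conf'],2),np.round(d['bbox']),'ztop',zt,'circ mm',np.round(c,1),round(r,1), 'rgb',np.median(p['frame'][d['mask']],0))
E
```

```text
collar 0.92 [347. 222.  44.  45.] ztop 0.04741272279229127 circ mm [ 674.9 -112.4] 40.5 rgb [168. 178. 181.]
collar 0.69 [231. 297.  33.  31.] ztop 0.035772315934046395 circ mm [531.7  96.2] 30.6 rgb [169. 177.  70.]
collar 0.63 [286. 246.  33.  40.] ztop 0.03598986671746807 circ mm [626.5   5. ] 30.6 rgb [167. 175. 175.]
collar 0.57 [326. 159.  47.  52.] ztop 0.051406210849060094 circ mm [788.4 -66.9] 44.8 rgb [ 59.  86. 145.]
fixture 0.72 [145. 310.  64.  76.] ztop 0.0550716126077793 circ mm [498.8 260.7] 25.5 rgb [99. 95. 81.]
blank_round 0.59 [358. 310.  24.  24.] ztop 0.014459144677575144 circ mm [ 511.9 -131.5] 17.2 rgb [167. 179. 189.]
```

View pics/top2.png

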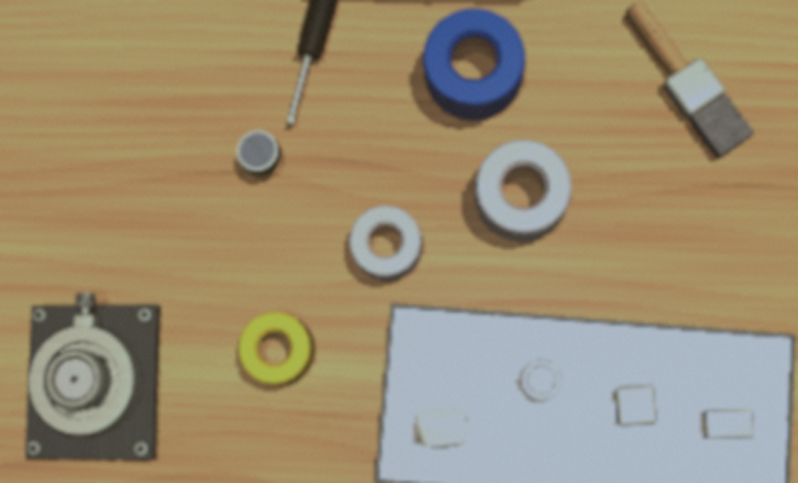

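View pics/scene1.png

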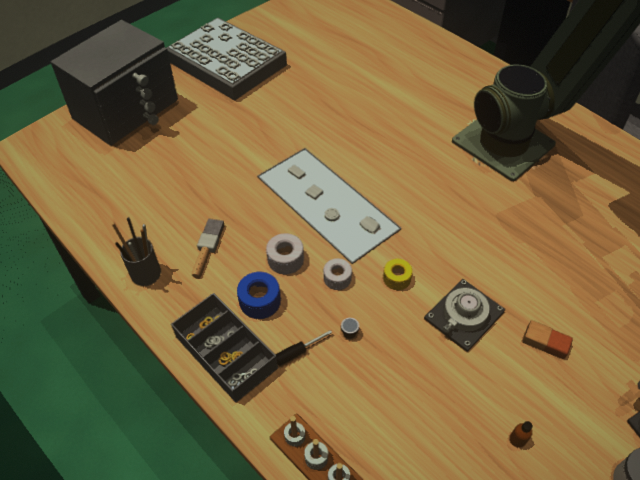

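The picture shows the four collar look-alikes at crop pixels: yellow (275,349), blue (474,62), large silver (523,189) and small silver (385,243). The small silver one is the collar. In the tray row I see barrel (441,428), round (540,380), square (636,405) and oblong (728,424). The fixture is at (75,380). I pass over the fixture first for a close look, then go on to the blank.

```bash
cat >> h.py <<'E'
def tool():
    o=readout.get_obs(); q=o['tcp_rot']; return np.array(o['eef_pos']),R.from_quat([q[1],q[2],q[3],q[0]])
def goal_rot(yaw): # tool y along world angle yaw, x down
    y=np.array([np.cos(yaw),np.sin(yaw),0]); x=np.array([0,0,-1.]); return R.from_matrix(np.c_[x,y,np.cross(x,y)])
def delta(pos,yaw):
    t,r=tool(); return np.round(np.r_[(r.inv()*goal_rot(yaw)).as_rotvec(True),r.inv().apply(np.array(pos)-t)*1000],1)
E
python3 - <<'E'
from h import *
np.set_printoptions(precision=4,suppress=True)
t,r=tool(); print(r.as_matrix())
p=capture('wrist'); M,tt=pose(p); c=-M.T@tt
print('cam in tool',r.inv().apply(c-t),'axis',r.inv().apply(M.T@[0,0,1]))
y0=np.arctan2(*r.as_matrix()[[1,0],1]); print('yaw',y0)
print(delta([.499,.257,.25],y0), delta([.499,.257,.25],np.pi*round(y0/np.pi)))
E
```

```text
[[ 0.      0.2647  0.9643]
 [ 0.0001  0.9643 -0.2647]
 [-1.      0.0001  0.    ]]
cam in tool [-0.1412 -0.0001 -0.0734] axis [ 0.9582 -0.0002  0.2861]
yaw 1.3029506855086685
[   0.    -0.    -0.   -18.7 -195.1  413.2] [  74.7   -0.    -0.   -18.7 -195.1  413.2]
```

Emit:
move_arm(
  commands=[
    [75,0,0,60,-195,413,-1],
    [75,0,0,60,-195,413,-1],
    [75,0,0,60,-195,413,-1],
    [75,0,0,60,-195,413,-1],
    [75,0,0,60,-195,413,-1],
  ],
)

```text
clock: 1.65
eef_pos: [0.3416, 0.3918, 0.1988]
tcp_rot: [0.617, 0.347, 0.616, -0.346]
ft_force: [0.6, 0.2, -0.4]
finger_gap: 0.0857
```

```bash
python3 -c "
from h import *
print(tool()[0],delta([.499,.257,.17],0))"
```

```text
[0.34156023 0.39182482 0.19875074] [ 31.4  -0.   -0.   28.8  64.3 197.1]
```

Emit:
move_arm(
  commands=[
    [31,0,0,29,64,197,-1],
    [31,0,0,29,64,197,-1],
    [31,0,0,29,64,197,-1],
    [31,0,0,29,64,197,-1],
    [31,0,0,29,64,197,-1],
  ],
)

```text
clock: 2.15
eef_pos: [0.5014, 0.2558, 0.1689]
tcp_rot: [0.502, 0.498, 0.501, -0.499]
ft_force: [-0.3, -0.7, -1.1]
finger_gap: 0.085
```

```bash
python3 - <<'E'
from h import *
np.set_printoptions(precision=4,suppress=True)
p=capture('wrist'); save(p,'w1.png'); print(tool()[0])
for n,z in [('nest',.054),('pins',.047),('shoulder',.032),('fixture',0)]:
    for d in pinpoint(p,n)[:2]: print(n,round(d['conf'],2),np.round(d['location'],1),at_z(p,d['location'],z), at_depth(p,d['location']))
d=outline_of(p,'fixture')
P=cloud(p,d[0]['mask'] if d else np.ones((480,640),bool))
for lo,hi,nm in [(.0545,.061,'spigot top'),(.036,.040,'rim')]:
    Q=P[(P[:,2]>lo)&(P[:,2]<hi)]; c,rr=cv2.minEnclosingCircle(np.float32(Q[:,:2]*1000)); print(nm,len(Q),np.median(Q[:,2]),c,rr,np.median(Q,0))
print(delta([.515,-.131,.14],0))
E
```

```text
[0.5007 0.2565 0.1689]
nest 0.6 [312.1 223.5] [0.4973 0.2625 0.054 ] [0.4973 0.2622 0.0526]
pins 0.88 [316.7 221.6] [0.5005 0.2621 0.047 ] [0.5005 0.2636 0.0528]
shoulder 0.65 [315.6 214.1] [0.4997 0.2642 0.032 ] [0.4997 0.269  0.0528]
fixture 0.67 [314.2 208.7] [0.4984 0.2614 0.    ] [0.4987 0.2728 0.0525]
spigot top 1199 0.05563534105973347 (498.6012268066406, 261.22210693359375) 24.361696243286133 [0.4992 0.2632 0.0556]
rim 4770 0.03675513863565315 (513.4074096679688, 261.3081359863281) 60.349388122558594 [0.5026 0.2652 0.0368]
[  0.8  -0.   -0.   29.9  12.3 391.6]
```

View pics/w1.png

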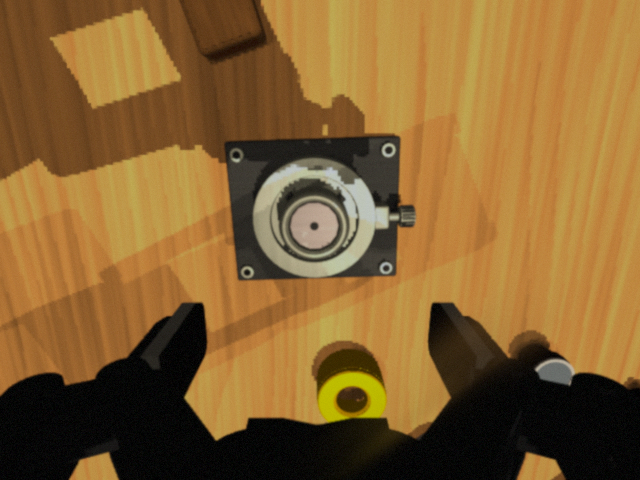

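The wrist view shows the nest's dot at pixel (314,226) and the fixture screw pointing +x at (405,215). The axis is at about (0.499, 0.262). Next, the blank.

Emit:
move_arm(
  commands=[
    [1,0,0,0,12,392,-1],
    [1,0,0,0,12,392,-1],
    [1,0,0,0,12,392,-1],
    [1,0,0,0,12,392,-1],
    [1,0,0,0,12,392,-1],
  ],
)

```text
clock: 2.95
eef_pos: [0.5084, 0.0091, 0.1704]
tcp_rot: [0.5, 0.501, 0.499, -0.5]
ft_force: [0.8, -0.4, 0.8]
finger_gap: 0.0853
```

```bash
python3 -c "
from h import *
p=capture('wrist')
for d in pinpoint(p,'collar')[:4]: print(d['conf'],d['location'],at_z(p,d['location'],0))
print(tool()[0],delta([.515,-.131,.14],0))"
```

```text
0.81 [497.3, 345.1] [ 0.67605352 -0.11598397  0.        ]
0.78 [632.6, 298.2] [ 0.78870321 -0.06777955  0.        ]
0.71 [302.4, 430.9] [ 0.4925401 -0.2141509  0.       ]
0.68 [347.7, 105.8] [0.53192879 0.09623405 0.        ]
[0.50856378 0.00578984 0.17030004] [-5.000e-01  1.000e-01 -1.000e-01  3.050e+01  7.700e+00  1.367e+02]
```

Emit:
move_arm(
  commands=[
    [-0.5,0,0,30,8,137,-1],
    [-0.5,0,0,30,8,137,-1],
    [-0.5,0,0,30,8,137,-1],
    [-0.5,0,0,30,8,137,-1],
  ],
)

```text
clock: 3.45
eef_pos: [0.516, -0.1294, 0.1389]
tcp_rot: [0.5, 0.499, 0.5, -0.5]
ft_force: [-0.5, 0.8, 0.3]
finger_gap: 0.0856
```

```bash
python3 - <<'E'
from h import *
np.set_printoptions(precision=4,suppress=True)
p=capture('wrist'); save(p,'w2.png'); print(tool()[0])
for n in ['blank_round','blank_square','blank_barrel']:
  for d in pinpoint(p,n)[:2]: print(n,round(d['conf'],2),np.round(d['location'],1),at_z(p,d['location'],.003),at_depth(p,d['location']))
for d in outline_of(p,'blank_round')[:2]:
    P=cloud(p,d['mask']); Q=P[P[:,2]>.009]; c,rr=cv2.minEnclosingCircle(np.float32(Q[:,:2]*1000)); print(d['conf'],np.round(d['bbox']),len(Q),np.median(Q[:,2]),c,rr, np.median(Q,0)); print(delta([c[0]/1000,c[1]/1000,.005],0))
E
```

```text
[ 0.516  -0.1275  0.1394]
blank_round 0.91 [315.2 222.7] [ 0.5138 -0.1274  0.003 ] [ 0.5139 -0.1255  0.0103]
blank_square 0.65 [288.6 321. ] [ 0.492  -0.2105  0.003 ] [ 0.4927 -0.2062  0.0107]
blank_barrel 0.87 [251.  112.7] [ 0.4692 -0.0486  0.003 ] [ 0.4705 -0.0488  0.0106]
0.83 [314. 228.  48.  45.] 1601 0.010532962039037955 (512.529296875, -130.6071014404297) 17.280595779418945 [ 0.5123 -0.1303  0.0105]
[  0.3  -0.   -0.  135.2  -3.9   4.9]
```

View pics/w2.png

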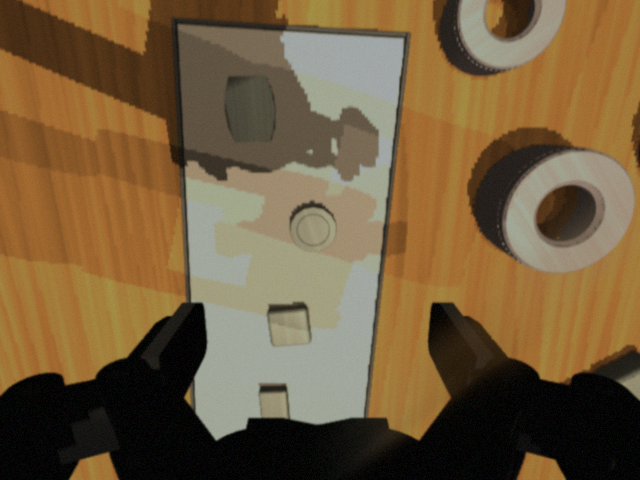

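The round blank is at (314,228), a true circle about 34.6 mm across. Square is at (289,325), barrel at (250,108) and oblong at (272,400). The choice is confirmed, so I descend with the jaws half shut.

Emit:
move_arm(
  commands=[
    [0,0,0,50,-4,4,-0.3],
    [0,0,0,95,-4,4,-0.3],
    [0,0,0,120,-4,4,-0.3],
    [0,0,0,130,-4,4,-0.3],
    [0,0,0,133,-4,4,-0.3],
  ],
  grip_force=40,
)

```text
clock: 4.2
eef_pos: [0.5122, -0.1306, 0.0063]
tcp_rot: [0.501, 0.499, 0.502, -0.499]
ft_force: [-0.0, 0.5, -0.3]
finger_gap: 0.0556
```

```bash
python3 - <<'E'
from h import *
np.set_printoptions(precision=4,suppress=True)
o=readout.get_obs(); print(o['eef_pos'],o['ft_force'],o['finger_gap'])
p=capture('wrist'); save(p,'w3.png'); print(delta([.5125,-.1305,.005],0))
E
```

```text
[ 0.5122 -0.1306  0.0063] [-0.0012  0.483  -0.2511] 0.055626181135062035
[ 0.3 -0.  -0.   1.9 -0.2 -0.4]
```

View pics/w3.png

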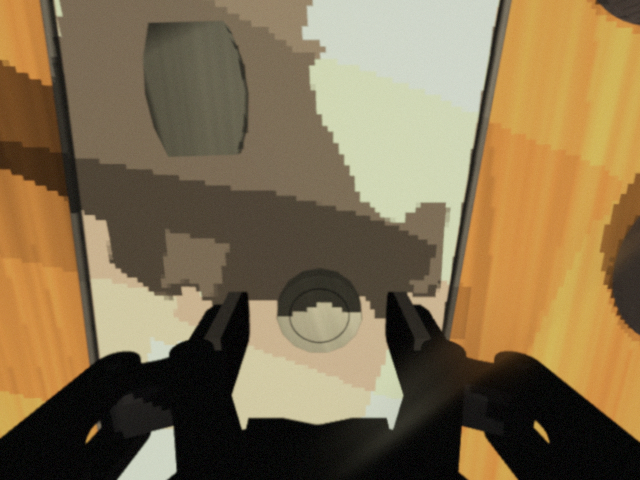

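Emit:
move_arm(
  commands=[
    [0,0,0,3,0,0,-0.3],
    [0,0,0,3,0,0,0.3],
    [0,0,0,3,0,0,0.6],
    [0,0,0,3,0,0,0.6],
    [0,0,0,3,0,0,0.6],
  ],
  grip_force=40,
)

```text
clock: 4.75
eef_pos: [0.513, -0.1318, 0.0051]
tcp_rot: [0.501, 0.5, 0.5, -0.499]
ft_force: [-1.8, 1.5, 6.1]
finger_gap: 0.0325
```

Emit:
move_arm(
  commands=[
    [0,0,0,0,0,0,0.6],
    [0,0,0,-30,0,0,0.6],
    [0,0,0,-80,0,0,0.6],
    [0,0,0,-120,0,0,0.6],
    [0,0,0,-120,0,0,0.6],
  ],
)

```text
clock: 5.25
eef_pos: [0.516, -0.1328, 0.1299]
tcp_rot: [0.505, 0.502, 0.497, -0.497]
ft_force: [0.9, -0.5, -0.7]
finger_gap: 0.0328
```

```bash
python3 - <<'E'
from h import *
np.set_printoptions(precision=4,suppress=True)
o=readout.get_obs(); print(o['eef_pos'],o['ft_force'],o['finger_gap'])
p=capture('wrist'); f=cv2.cvtColor(p['frame'],cv2.COLOR_RGB2BGR)[240:420,180:460]
cv2.imwrite('pics/w4.png',cv2.resize(f,None,fx=2.5,fy=2.5)); print(delta([.4988,.262,.12],0))
for d in outline_of(p,'blank_round')[:2]:
    P=cloud(p,d['mask']); print(d['conf'],d['bbox'],np.median(P,0)-o['eef_pos'])
E
```

```text
[ 0.516  -0.1328  0.1299] [ 0.8883 -0.4877 -0.6656] 0.03282358802339843
[   0.2    0.1   -0.4    6.1  -14.  -394.4]
0.85 [319.5, 308.9, 84.3, 83.9] [-0.0005  0.0028  0.0054]
```

View pics/w4.png

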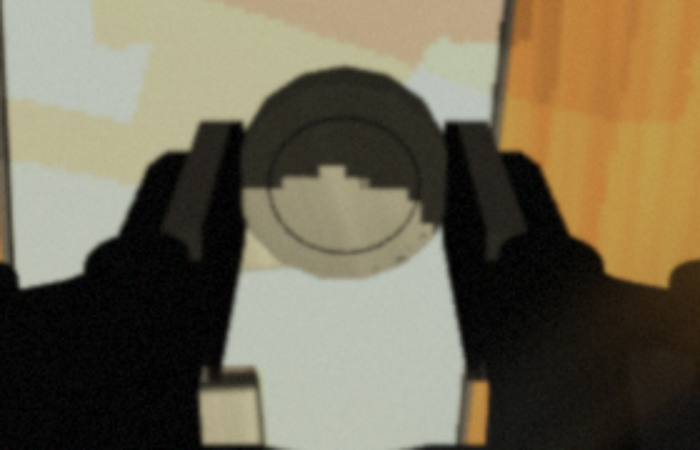

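The blank is held, centred between the pads at crop (345,172). Now carry it to the nest.

Emit:
move_arm(
  commands=[
    [0,0,0,6,-15,-393,0.6],
    [0,0,0,6,-15,-393,0.6],
    [0,0,0,6,-15,-393,0.6],
    [0,0,0,6,-15,-393,0.6],
    [0,0,0,6,-15,-393,0.6],
  ],
)

```text
clock: 5.85
eef_pos: [0.5001, 0.1196, 0.1181]
tcp_rot: [0.5, 0.498, 0.501, -0.5]
ft_force: [1.1, 0.6, -1.1]
finger_gap: 0.0324
```

```bash
python3 -c "
from h import *
print(tool()[0],delta([.4993,.2602,.10],0))"
```

```text
[0.50013114 0.11958682 0.11812146] [   0.2    0.     0.2   18.    -0.4 -140.6]
```

Emit:
move_arm(
  commands=[
    [0,0,0,18,-1,-140,0.6],
    [0,0,0,18,-1,-140,0.6],
    [0,0,0,18,-1,-140,0.6],
    [0,0,0,18,-1,-140,0.6],
    [0,0,0,18,-1,-140,0.6],
  ],
)

```text
clock: 6.35
eef_pos: [0.4989, 0.2581, 0.0999]
tcp_rot: [0.501, 0.497, 0.502, -0.5]
ft_force: [-1.7, 0.3, -1.3]
finger_gap: 0.0324
```

```bash
python3 - <<'E'
from h import *
np.set_printoptions(precision=4,suppress=True)
for _ in range(3): print(tool()[0],delta([.4993,.2602,.06],0)); p=capture('wrist')
for d in outline_of(p,'blank_round')[:1]:
    P=cloud(p,d['mask']); Q=P[P[:,2]>np.median(P[:,2])-.002]; print(d['bbox'],cv2.minEnclosingCircle(np.float32(Q[:,:2]*1000)),np.median(P[:,2]))
q=capture('top')
for d in outline_of(q,'blank_round')[:1]:
    P=cloud(q,d['mask']); print(d['bbox'],np.median(P,0))
M=((q['depth']>0)); P=cloud(q,M); s=(P[:,2]>.095)&(P[:,2]<.125)&(abs(P[:,0]-.499)<.04)&(abs(P[:,1]-.26)<.04); print(s.sum(),np.median(P[s],0))
E
```

```text
[0.4989 0.2581 0.0999] [ 0.3  0.1  0.2 39.9  0.5 -2.2]
[0.4992 0.2573 0.1004] [ 0.2  0.1  0.2 40.4  0.2 -3. ]
[0.4996 0.2568 0.1008] [ 0.1  0.1  0.1 40.8 -0.2 -3.5]
[318.4, 308.0, 83.6, 82.6] ((498.8558654785156, 257.6018371582031), 17.79768943786621) 0.10626985271060077
[129.4, 306.1, 21.1, 19.4] [0.5012 0.2539 0.1075]
378 [0.501  0.2511 0.1079]
```

Emit:
move_arm(
  commands=[
    [0,0,0,20,0,-3.5,0.6],
    [0,0,0,34,0,-3.5,0.6],
    [0,0,0,37,0,-3.5,0.6],
    [0,0,0,39,0,-3.5,0.6],
    [0,0,0,40,0,-3.5,0.6],
  ],
)

```text
clock: 7.15
eef_pos: [0.5008, 0.2614, 0.0625]
tcp_rot: [0.501, 0.5, 0.501, -0.499]
ft_force: [0.4, 0.2, 0.1]
finger_gap: 0.0328
```

Emit:
move_arm(
  commands=[
    [0,0,0,1,0,0,0.6],
    [0,0,0,1.5,0,0,0.6],
    [0,0,0,2,0,0,0.6],
  ],
)

```text
clock: 7.45
eef_pos: [0.5005, 0.2617, 0.0603]
tcp_rot: [0.501, 0.499, 0.501, -0.499]
ft_force: [-0.6, 0.2, -1.3]
finger_gap: 0.0324
```

Emit:
move_arm(
  commands=[
    [0,0,0,1,-1,0,0.6],
    [0,0,0,2,-1,0,0.6],
    [0,0,0,2,-1,0,0.6],
  ],
)

```text
clock: 7.75
eef_pos: [0.4992, 0.2615, 0.0579]
tcp_rot: [0.501, 0.499, 0.501, -0.499]
ft_force: [-1.0, 0.1, -0.9]
finger_gap: 0.0326
```

```bash
python3 - <<'E'
from h import *
np.set_printoptions(precision=4,suppress=True)
for _ in range(3): o=readout.get_obs(); print(o['eef_pos'],o['ft_force']); p=capture('wrist')
f=cv2.cvtColor(p['frame'],cv2.COLOR_RGB2BGR)[220:420,180:460]
cv2.imwrite('pics/w5.png',cv2.resize(f,None,fx=2.5,fy=2.5))
E
```

```text
[0.4992 0.2615 0.0579] [-0.9501  0.1417 -0.9002]
[0.4992 0.2615 0.0579] [-1.1648 -0.6962  0.1777]
[0.4992 0.2615 0.0579] [-0.6457 -0.563  -0.1572]
```

View pics/w5.png

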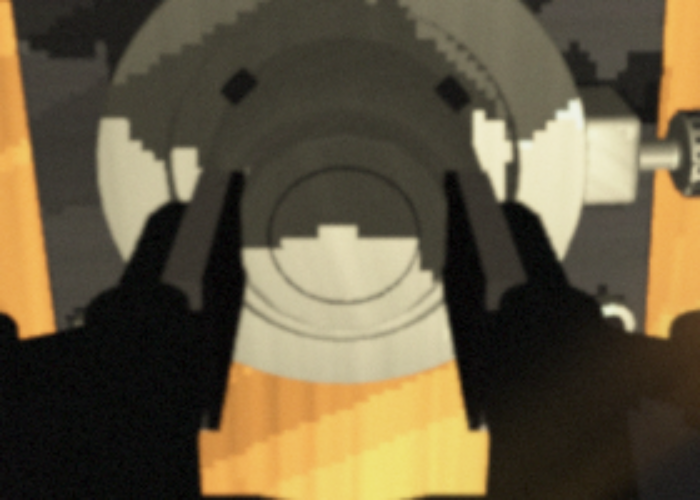

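The crop shows the disc inside the nest mouth and two pins at (240,87) and (452,90), so the pins are at about 45° to the fixture axes. I keep going down to contact.

Emit:
move_arm(
  commands=[
    [0,0,0,0.7,0,0,0.6],
    [0,0,0,1.4,0,0,0.6],
    [0,0,0,2,0,0,0.6],
    [0,0,0,2,0,0,0.6],
  ],
)

```text
clock: 8.3
eef_pos: [0.4993, 0.2613, 0.0569]
tcp_rot: [0.501, 0.499, 0.501, -0.499]
ft_force: [-1.5, -1.8, 6.3]
finger_gap: 0.0327
```

```bash
python3 - <<'E'
from h import *
np.set_printoptions(precision=4,suppress=True)
o=readout.get_obs(); print(o['eef_pos'],o['ft_force']); p=capture('wrist')
for uv in [(276,254.8),(360.8,256)]:
    a=at_z(p,uv,.047); print(a,np.degrees(np.arctan2(a[1]-.262,a[0]-.499)))
E
```

```text
[0.4993 0.2613 0.0569] [-1.5257 -1.8297  6.3329]
[0.4812 0.2816 0.047 ] 132.2948423953123
[0.5171 0.2811 0.047 ] 46.57170623708059
```

Contact at 6 N. Now release gently and rise.

Emit:
move_arm(
  commands=[
    [0,0,0,-0.5,0,0,0.1],
    [0,0,0,-0.5,0,0,-0.1],
    [0,0,0,-0.5,0,0,-0.2],
    [0,0,0,-15,0,0,-0.3],
    [0,0,0,-60,0,0,-1],
  ],
)

```text
clock: 8.85
eef_pos: [0.4966, 0.2603, 0.1124]
tcp_rot: [-0.5, -0.496, -0.502, 0.503]
ft_force: [0.2, -0.0, 0.8]
finger_gap: 0.0684
```

```bash
python3 - <<'E'
from h import *
np.set_printoptions(precision=4,suppress=True)
o=readout.get_obs(); print(o['eef_pos'],o['ft_force'],o['finger_gap']); p=capture('wrist')
f=cv2.cvtColor(p['frame'],cv2.COLOR_RGB2BGR)[180:420,180:460]
cv2.imwrite('pics/w6.png',cv2.resize(f,None,fx=2.5,fy=2.5))
for d in outline_of(p,'blank_round')[:1]:
    P=cloud(p,d['mask']); P=P[P[:,2]>.055]; A=np.c_[P[:,:2]-P[:,:2].mean(0),np.ones(len(P))]; print(d['conf'],d['bbox'],'plane',np.linalg.lstsq(A,P[:,2],rcond=None)[0],cv2.minEnclosingCircle(np.float32(P[:,:2]*1000)))
P=cloud(p,np.ones((480,640),bool)); r=np.hypot(P[:,0]-.499,P[:,1]-.262)
for a,b in[(0,.015),(.0205,.0215),(.034,.044)]: print(np.median(P[(r<b)&(r>a),2]))
print(delta([.6265,.004,.16],0))
E
```

```text
[0.4966 0.2603 0.1124] [ 0.1566 -0.0432  0.8429] 0.06835864571161007
0.59 [325.4, 259.2, 63.1, 61.2] plane [ 0.0023 -0.0323  0.0614] ((498.99560546875, 261.7259216308594), 17.704362869262695)
0.1908076137624592
0.19349556854824684
0.13839497245217286
[  0.2  -0.3  -0.6 -39.3 123.4 259.5]
```

View pics/w6.png

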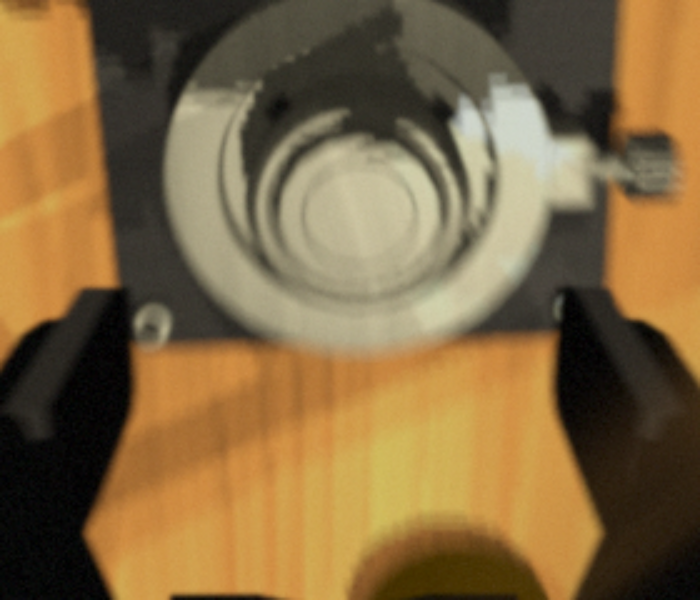

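The blank lies flat in the nest, concentric at crop (358,215), top at about 61.4 mm plus the 1.8 mm camera bias seen earlier, which is about 63 mm as expected. Now the collar.

Emit:
move_arm(
  commands=[
    [0,0,0,-39,123,260,-1],
    [0,0,0,-39,123,260,-1],
    [0,0,0,-39,123,260,-1],
    [0,0,0,-39,123,260,-1],
    [0,0,0,-39,123,260,-1],
  ],
)

```text
clock: 9.45
eef_pos: [0.6066, 0.0362, 0.1494]
tcp_rot: [0.501, 0.499, 0.501, -0.499]
ft_force: [0.9, 0.7, -1.0]
finger_gap: 0.0852
```

Emit:
move_arm(
  commands=[
    [0,0,0,0,18,38,-1],
    [0,0,0,0,18,38,-1],
    [0,0,0,0,18,38,-1],
  ],
)

```text
clock: 9.75
eef_pos: [0.624, -0.0007, 0.1487]
tcp_rot: [0.5, 0.5, 0.501, -0.5]
ft_force: [-0.3, -0.4, -0.2]
finger_gap: 0.0854
```

```bash
python3 - <<'E'
from h import *
np.set_printoptions(precision=4,suppress=True)
p=capture('wrist'); save(p,'w7.png'); print(tool()[0])
for d in pinpoint(p,'collar')[:3]: print(d['conf'],d['location'],at_z(p,d['location'],0))
for d in outline_of(p,'collar')[:3]:
    P=cloud(p,d['mask']); Q=P[P[:,2]>.029]; c,rr=cv2.minEnclosingCircle(np.float32(Q[:,:2]*1000)); print(d['conf'],np.round(d['bbox']),np.median(Q[:,2]),c,rr,np.median(p['frame'][d['mask']],0))
    print(delta([c[0]/1000,c[1]/1000,.012],0))
E
```

```text
[0.6236 0.0003 0.1488]
0.8 [514.9, 297.7] [ 0.7883 -0.0662  0.    ]
0.71 [322.6, 213.6] [0.6275 0.0057 0.    ]
0.67 [377.1, 345.3] [ 0.6757 -0.1121  0.    ]
0.82 [321. 218.  84.  85.] 0.032438835746099605 (626.8175659179688, 5.749533176422119) 30.76964569091797 [186. 165. 146.]
[  0.3  -0.    0.1 137.1   3.5  -4.4]
0.75 [385. 364. 107. 117.] 0.04360619624088925 (675.029541015625, -111.01795959472656) 41.39353561401367 [178. 168. 148.]
[  0.3  -0.    0.1 137.   51.2 112.6]
0.67 [178.  83. 114. 107.] 0.03248678281222166 (531.9049072265625, 96.40377044677734) 30.90864372253418 [137. 100.   0.]
[  0.3  -0.    0.1 137.3 -91.  -95.5]
```

View pics/w7.png

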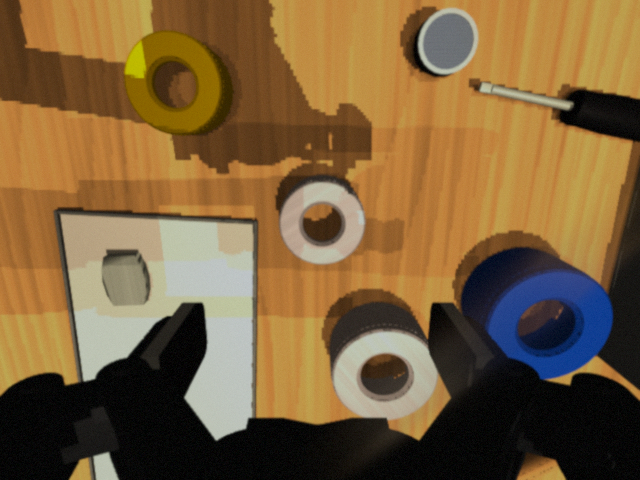

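The collar is the small silver ring at (322,222), 61.5 mm across, top at about 32.4 mm plus bias. The large silver one is at (385,372), yellow at (177,83) and blue at (537,310). Now descend and grip.

Emit:
move_arm(
  commands=[
    [0,0,0,50,3.5,-5,-1],
    [0,0,0,95,3.5,-5,-1],
    [0,0,0,125,3.5,-5,-1],
    [0,0,0,140,3.5,-5,-1],
    [0,0,0,144,3.5,-5,-1],
  ],
  grip_force=70,
)

```text
clock: 10.4
eef_pos: [0.6256, 0.0066, 0.0033]
tcp_rot: [0.5, 0.498, 0.503, -0.5]
ft_force: [-0.2, -0.2, 0.5]
finger_gap: 0.0856
```

Emit:
move_arm(
  commands=[
    [0,0,0,0,0,0,-0.7],
    [0,0,0,0,0,0,-0.3],
    [0,0,0,0,0,0,0],
    [0,0,0,0,0,0,0],
    [0,0,0,0,0,0,0],
  ],
)

```text
clock: 10.9
eef_pos: [0.6288, 0.0054, 0.0073]
tcp_rot: [0.501, 0.5, 0.5, -0.498]
ft_force: [0.1, 1.5, 6.6]
finger_gap: 0.0607
```

```bash
python3 - <<'E'
from h import *
np.set_printoptions(precision=4,suppress=True)
o=readout.get_obs(); print(o['eef_pos'],o['ft_force'],o['finger_gap']); p=capture('wrist'); save(p,'w8.png',(140,140,500,440),2)
print(delta([.499,.2615,.15],0))
E
```

```text
[0.6288 0.0054 0.0073] [0.0599 1.5026 6.5858] 0.060706597391711525
[   0.2   -0.    -0.2 -143.  -128.5 -256.6]
```

View pics/w8.png

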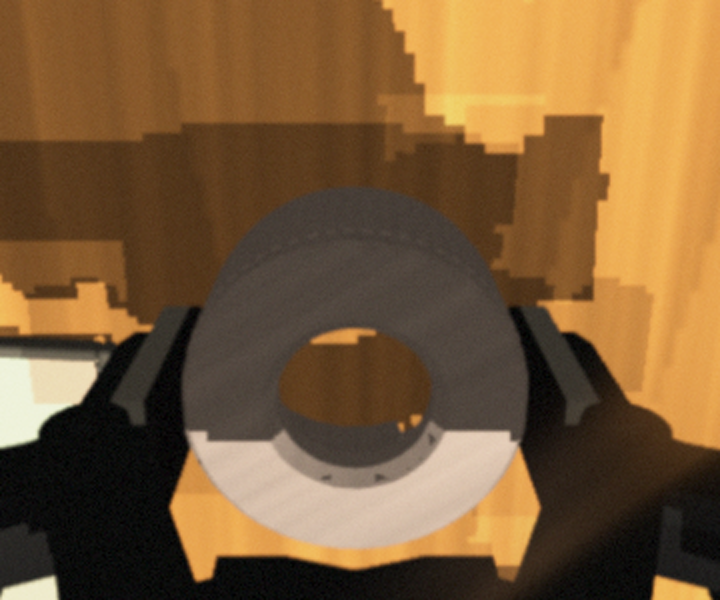

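Gripped at (355,370) with the pads on both flanks. Lift, then carry it over.

Emit:
move_arm(
  commands=[
    [0,0,0,-45,0,0,0],
    [0,0,0,-90,-30,-50,0],
    [0,0,0,-123,-128,-256,0],
    [0,0,0,-123,-128,-256,0],
    [0,0,0,-123,-128,-256,0],
  ],
)

```text
clock: 11.45
eef_pos: [0.5414, 0.1724, 0.1102]
tcp_rot: [0.501, 0.5, 0.5, -0.499]
ft_force: [1.1, 0.7, -0.6]
finger_gap: 0.0604
```

```bash
python3 -c "
from h import *
o=readout.get_obs(); print(o['finger_gap'],tool()[0],delta([.499,.2615,.12],0))"
```

```text
0.060433651135017495 [0.54139136 0.17238179 0.11015211] [  0.1  -0.   -0.   -9.8 -42.2 -89.2]
```

Emit:
move_arm(
  commands=[
    [0,0,0,-10,-42,-89,0],
    [0,0,0,-10,-42,-89,0],
    [0,0,0,-10,-42,-89,0],
    [0,0,0,-10,-42,-89,0],
    [0,0,0,-10,-42,-89,0],
  ],
)

```text
clock: 11.95
eef_pos: [0.5004, 0.2591, 0.1192]
tcp_rot: [0.501, 0.499, 0.501, -0.5]
ft_force: [0.2, 0.1, -0.9]
finger_gap: 0.0605
```

```bash
python3 - <<'E'
from h import *
np.set_printoptions(precision=4,suppress=True)
for _ in range(3):
    p=capture('wrist'); print(tool()[0],delta([.499,.2615,.07],0))
for d in outline_of(p,'collar')[:1]:
    P=cloud(p,d['mask']); z=np.percentile(P[:,2],90); Q=P[P[:,2]>z-.005]; print(d['conf'],np.round(d['bbox']),z,cv2.minEnclosingCircle(np.float32(Q[:,:2]*1000)))
E
```

```text
[0.5006 0.2588 0.1192] [ 0.1  0.   0.  49.2 -1.6 -2.7]
[0.5007 0.2587 0.1191] [ 0.1  0.   0.  49.1 -1.7 -2.8]
[0.5007 0.2587 0.1192] [ 0.1  0.   0.  49.2 -1.7 -2.8]
0.8 [318. 323. 169. 183.] 0.145061023960545 ((499.61419677734375, 258.70513916015625), 31.501441955566406)
```

Emit:
move_arm(
  commands=[
    [0,0,0,20,-1.7,-2.8,0],
    [0,0,0,40,-1.7,-2.8,0],
    [0,0,0,50,-1.7,-2.8,0],
    [0,0,0,53,-1.7,-2.8,0],
    [0,0,0,56,-1.7,-2.8,0],
  ],
)

```text
clock: 12.65
eef_pos: [0.499, 0.2628, 0.0635]
tcp_rot: [0.501, 0.5, 0.501, -0.499]
ft_force: [0.2, 0.4, -0.9]
finger_gap: 0.0605
```

```bash
python3 - <<'E'
from h import *
np.set_printoptions(precision=4,suppress=True)
for _ in range(2):
    p=capture('wrist'); o=readout.get_obs(); print(o['eef_pos'],o['ft_force'],o['wrist_torque'],o['q'])
E
```

```text
[0.4989 0.2628 0.0634] [-0.126  -0.2568 -1.3897] [ 0.0091  0.0163 -0.008 ] [0.4644 0.4588 1.8162 0.0001 0.866  0.4616]
[0.4989 0.2629 0.0637] [-0.1903 -0.0793 -0.6798] [-0.0346  0.0366 -0.0231] [0.4646 0.4584 1.816  0.0001 0.8665 0.4616]
```

Emit:
move_arm(
  commands=[
    [0,0,0,2,0,1,0],
    [0,0,0,4,0,1,0],
    [0,0,0,6,0,1,0],
    [0,0,0,8,0,1,0],
    [0,0,0,9,0,1,0],
  ],
)

```text
clock: 13.25
eef_pos: [0.4984, 0.2619, 0.0542]
tcp_rot: [0.501, 0.499, 0.501, -0.499]
ft_force: [0.6, 0.0, -0.2]
finger_gap: 0.06
```

Emit:
move_arm(
  commands=[
    [0,0,0,1,0,0,0],
    [0,0,0,2,0,0,0],
    [0,0,0,2,0,0,0],
  ],
)

```text
clock: 13.55
eef_pos: [0.4985, 0.2621, 0.0536]
tcp_rot: [0.501, 0.499, 0.501, -0.499]
ft_force: [-2.5, -0.7, 8.1]
finger_gap: 0.0599
```

Resting on the pins at 8 N. Turn in small steps while watching z.

Emit:
move_arm(
  commands=[
    [-3.5,0,0,0.3,0,0,0],
    [-7,0,0,0.3,0,0,0],
    [-10.5,0,0,0.3,0,0,0],
    [-14,0,0,0.3,0,0,0],
    [-17.5,0,0,0.3,0,0,0],
  ],
)

```text
clock: 14.05
eef_pos: [0.4988, 0.2615, 0.0521]
tcp_rot: [0.572, 0.416, 0.571, -0.417]
ft_force: [0.9, -2.5, 2.1]
finger_gap: 0.0601
```

```bash
python3 -c "
from h import *
o=readout.get_obs(); print(o['eef_pos'],o['ft_force'],o['wrist_torque'],o['q'][5])"
```

```text
[0.49875676 0.26147916 0.05210199] [ 0.93990514 -2.53924722  2.13904214] [-0.50957008 -0.12654455 -0.51294802] 0.15274177075698464
```

z has dropped and a reaction torque showed up, so the keyways have probably engaged. Push down to check.

Emit:
move_arm(
  commands=[
    [0,0,0,1,0,0,0],
    [0,0,0,2,0,0,0],
    [0,0,0,3,0,0,0],
  ],
)

```text
clock: 14.35
eef_pos: [0.4991, 0.2618, 0.0511]
tcp_rot: [0.571, 0.418, 0.57, -0.417]
ft_force: [-2.7, -4.0, 16.0]
finger_gap: 0.0599
```

```bash
python3 -c "
from h import *
o=readout.get_obs(); print(o['eef_pos'],o['ft_force'],o['wrist_torque'],o['q'][5])"
```

```text
[0.49907324 0.26178939 0.05106765] [-2.72247802 -3.98796162 16.02576063] [-0.81381912  0.44332307 -0.53390766] 0.15708457200033488
```

Emit:
move_arm(
  commands=[
    [1.5,0,0,0,0,0,0],
    [3,0,0,0,0,0,0],
    [4.5,0,0,0,0,0,0],
    [6,0,0,0,0,0,0],
  ],
)

```text
clock: 14.75
eef_pos: [0.4984, 0.262, 0.0488]
tcp_rot: [0.548, 0.447, 0.548, -0.447]
ft_force: [0.9, -0.9, -2.1]
finger_gap: 0.0601
```

```bash
python3 -c "
from h import *
o=readout.get_obs(); print(o['eef_pos'],o['ft_force'],o['wrist_torque'],o['q'][5])
p=capture('wrist'); save(p,'w9.png',(140,140,500,440),2)"
```

```text
[0.49836649 0.26199422 0.04875927] [ 0.94225942 -0.86808305 -2.10984136] [-0.08663875 -0.06061015 -0.01803852] 0.26144283148574865
```

View pics/w9.png

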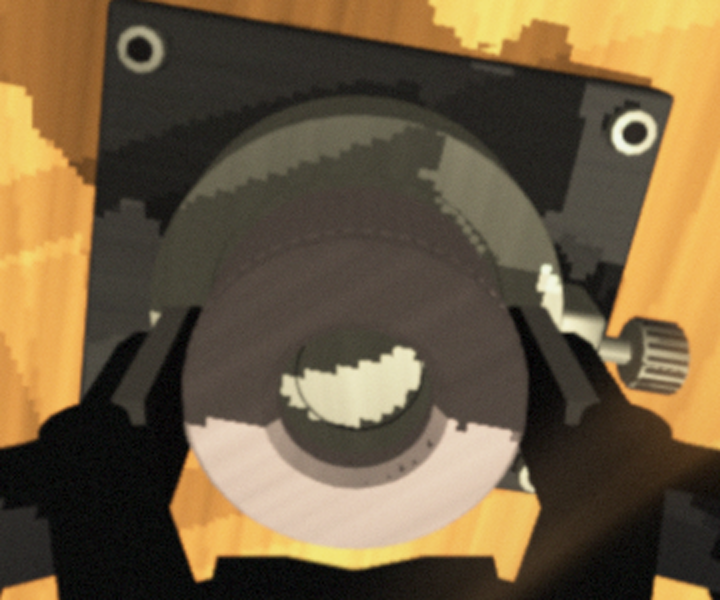

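Relieved: it dropped freely to 48.8 mm. The collar is square over the spigot, with the blank visible through the lip at (350,385). Push down.

Emit:
move_arm(
  commands=[
    [0,0,0,2,0,0,0],
    [0,0,0,4,0,0,0],
    [0,0,0,5.5,0,0,0],
    [0,0,0,6,0,0,0],
  ],
  grip_force=100,
)

```text
clock: 15.2
eef_pos: [0.4983, 0.2619, 0.043]
tcp_rot: [0.548, 0.446, 0.548, -0.447]
ft_force: [-0.5, -0.9, 1.0]
finger_gap: 0.0593
```

Emit:
move_arm(
  commands=[
    [0,0,0,1,0,0,0],
    [0,0,0,2,0,0,0],
    [0,0,0,3,0,0,0],
    [0,0,0,4,0,0,0],
  ],
)

```text
clock: 15.6
eef_pos: [0.4984, 0.262, 0.0396]
tcp_rot: [0.548, 0.447, 0.548, -0.446]
ft_force: [-3.1, -1.0, 7.7]
finger_gap: 0.0593
```

```bash
python3 -c "
from h import *
o=readout.get_obs(); print(o['eef_pos'],o['ft_force'],o['wrist_torque'],o['q'][5])"
```

```text
[0.49836564 0.26196375 0.03956277] [-3.12630597 -1.04982758  7.72194046] [-0.12533608  0.40599282 -0.00473455] 0.2593414676964809
```

Emit:
move_arm(
  commands=[
    [0,0,0,1,0,0,0],
    [0,0,0,2,0,0,0],
    [0,0,0,2,0,0,0],
  ],
)

```text
clock: 15.9
eef_pos: [0.4984, 0.262, 0.0395]
tcp_rot: [0.548, 0.447, 0.548, -0.446]
ft_force: [-6.6, -2.8, 18.3]
finger_gap: 0.0595
```

Emit:
move_arm(
  commands=[
    [0,0,0,1,0,0,0],
    [0,0,0,2,0,0,0],
    [0,0,0,2,0,0,0],
  ],
)

```text
clock: 16.2
eef_pos: [0.4984, 0.262, 0.0394]
tcp_rot: [0.548, 0.447, 0.548, -0.446]
ft_force: [-8.8, -4.9, 32.0]
finger_gap: 0.0597
```

```bash
python3 -c "
from h import *
o=readout.get_obs(); print(o['eef_pos'],o['ft_force'],o['wrist_torque'],o['q'][5],o['clock'])"
```

```text
[0.49841026 0.26196799 0.03939749] [-8.83311522 -4.92977957 32.03313216] [-0.76655108  1.57205863  0.00774756] 0.25936179119809677 16.2
```

Hard stop at TCP 39.4 mm, underside about 32.1 mm. I ease the push a little and check the height in the camera.

Emit:
move_arm(
  commands=[
    [0,0,0,-1,0,0,0],
    [0,0,0,-1.5,0,0,0],
    [0,0,0,-1.5,0,0,0],
  ],
)

```text
clock: 16.5
eef_pos: [0.4984, 0.262, 0.0394]
tcp_rot: [0.548, 0.447, 0.548, -0.446]
ft_force: [-6.6, -3.8, 21.4]
finger_gap: 0.0592
```

```bash
python3 - <<'E'
from h import *
np.set_printoptions(precision=4,suppress=True)
p=capture('wrist'); save(p,'w10.png',(140,140,500,440),2)
o=readout.get_obs(); print(o['eef_pos'],o['ft_force'])
P=cloud(p,outline_of(p,'collar')[0]['mask']); z=np.percentile(P[:,2],85); Q=P[abs(P[:,2]-z)<.003]
A=np.c_[Q[:,:2]-Q[:,:2].mean(0),np.ones(len(Q))]; print('collar top plane',np.linalg.lstsq(A,Q[:,2],rcond=None)[0])
P=cloud(p,np.ones((480,640),bool)); r=np.hypot(P[:,0]-.499,P[:,1]-.262); s=(r>.036)&(r<.044)&(P[:,1]>.27)&(P[:,2]<.05); print('rim',np.median(P[s,2]),s.sum())
s=(r<.010)&(P[:,2]<.07); print('blank',np.median(P[s,2]),s.sum())
E
```

```text
[0.4984 0.262  0.0394] [-6.7869 -2.9644 22.7454]
collar top plane [ 0.0001 -0.0002  0.0645]
rim 0.03664605426038527 5127
blank 0.0577035681144706 2066
```

View pics/w10.png

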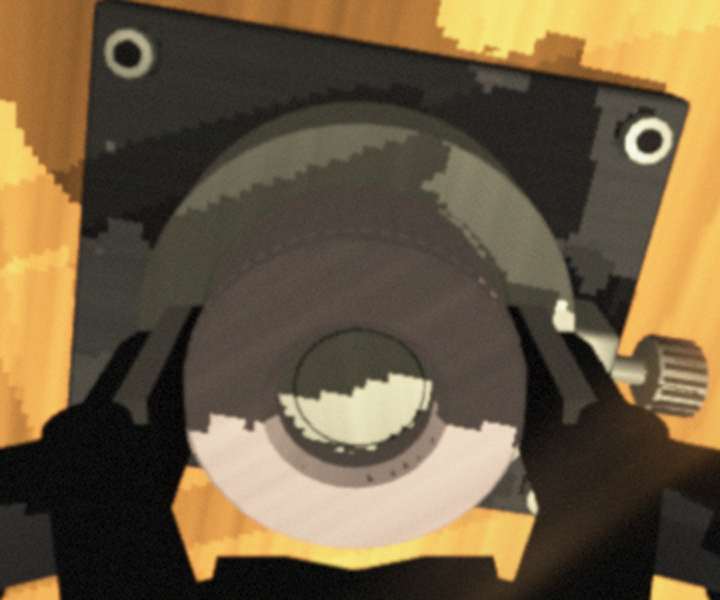

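The collar is level, its top is 27.9 mm above the rim (28 expected when home), and the blank is pressed down to about 59 mm. Handing in.

```bash
python3 -c "
from h import *
print(ticket.finish_job())"
```

```text
the job is handed in; nothing more can be done
None
```

The round blank is flat in the nest, and the collar is fully home over it. The arm is still holding it down with about 22 N, so you can tighten the lock screw. The job was handed in at about 16.6 s on the robot's clock; no verdict is reported.

- **Blank:** I set it in the nest and let go of it. The camera put its top at about 63 mm (after a 1.8 mm camera bias), as expected for a seated blank. The other three blanks were not touched.
- **Collar:** I used the small silver one. It rested on the pins, and after about 17° of turning the keyways caught. A push there jammed at 16 N, so I turned it back 6° and it dropped freely.
- **Last checks:**
  - The collar stopped hard with its underside at about 32 mm.
  - Its top was level and 27.9 mm above the rim, against 28 mm when home.
  - The blank's top was pressed down to about 59 mm.
- **Off the ideal:** the push is not purely downward; about 7 N of sideways force remains at the wrist.

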